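Stack the red specimen tote on the yellow one

ROBOT

A 7-joint arm with a two-finger parallel gripper is mounted at the origin on the work surface. World frame = base frame: x ahead of the robot, y to its left, z up, the work surface at z = 0. Lengths are in mm, angles in degrees, forces in N, time in s.
With the tool pointing down it reaches from about 400 to 900 mm from the base axis. Payload 5.5 kg.
Tool frame: the origin (TCP) lies at the very end of the fingers, on their centre line; the grasp point (between the pads) lies 19 mm behind it; z points along the fingers, y is the line along which they close (so a half turn about z gives the same grasp; the last joint's range is limited). The gripper opens to 92 mm and grips with 3 to 60 N. Pads are 19 mm wide; open, the fingers measure 130 mm over their backs; the gripper's body (75 mm by 190 mm) begins 47 mm behind the grasp point.
Start: joints at [-49.836, 28.699, -24.465, 88.831, 12.651, 65.22, -12.049], TCP at [275.53, 588.713, 226.729] pointing down, gripper open.
Joint ranges: [-164.97, 164.97], [-17.58, 116.51], [-87.97, 89.64], [11.32, 138.91], [-80.73, 260.73], [10.89, 115.49], [-147.41, 147.41]. Speed limits (degrees/s): [147.25, 147.25, 180, 180, 180, 180, 180].

INTERFACE

Orientations are given as a 3x3 rotation matrix whose columns are the frame's x, y, z axes.
In Python, from plant import sensors, vision, ticket gives the robot as it stands.
- The arm moves only by the shell command python3 -m inch 'ROWS' [FORCE]. ROWS is JSON, a list that holds one entry, the list of rows, each a list of 5 numbers: the shift along the world's x, y, z in cm, then the turn about the world's z in degrees, then the opening, from -1 (shut) to 1 (fully open), so that 0 is half open. A call has exactly 8 rows; each row is the pose to reach, as a shift and turn from the pose commanded when the call began; what a row does not reach only later rows make up. A row lasts 1/12 s, in which the tool goes at most 41.7 mm and 7.16 degrees, less where a joint would pass 70% of its speed; a pose out of reach is approached as far as the arm can. A call with a gripper value outside its range is refused whole. The fingers move at their own pace and stop on an object; FORCE is the grip in N (left out, the last holds). Time passes only in rows, so rows that repeat a pose let the fingers close, or fill a call up. It gives the time, the measured TCP pose, the force, the opening and the grip force at its end, in the units of the state.
- sensors.state(): the state, without advancing time (a new reading comes with each control period).
- vision.get_image(name): name is "side" or "top"; returns the picture (480x640x3 uint8, red, green, blue); there is no depth.
- vision.get_calibration(name): a dict with "K" (3x3 intrinsics, pixels), "origin" and "orientation" of the camera in the world. Camera axes: x right, y up, looking along -z (the intrinsics and any distortion apply to the point x, -y, -z); pixel columns grow to the right and rows downward; lengths in mm; the calibration is good to about 2 mm. A picture is of the moment at which its call begins. get_calibration takes no time and is no camera call.
- ticket.close_job(): hands the job in; it is judged then, once.
The state is a dict: "t": time; "joint_positions": joint angles; "qd": joint speeds; "joint_efforts": joint torques, N m; "tcp_pos": TCP position; "orientation": TCP orientation; "contact_force": force on the tool from outside, world axes, zero at the start; "wrist_torque": the same for the moment, N m; "grip_width": finger opening in mm; "grasp_force": force on a finger pad.
Only numpy, scipy, OpenCV 4.12 (cv2) and the standard library are available. Lean on these libraries where they do the work, as an engineer would, in place of code of your own. Each camera call takes 0.05 s, during which the arm holds its last target. There are 200 camera calls.

TASK

Stack the red tote squarely on top of the yellow tote, turned so that its white end is over the yellow tote's yellow end: that way it stands on the posts at rim height instead of nesting down inside. Keep it level, set it down rather than dropping it, let go, and leave the yellow tote where it stands and the blue tote alone.

Things in the scene. Friction and masses are not known exactly. Their poses are not given: they have to be found in the camera images.
- red_tote: Red open stack-nest tote, 160 (x) x 64 (y) x 58 mm high, 0.22 kg, two tubes fixed inside. Origin: centre of underside, z up. Its +x end is white, -x end red. Straight walls 64 over the outside from z 31 to 58, to grip across the middle; below, a 31 wide trough with four feet at x = -52 and +18, out to y = +-26.5, undersides at z 0. Starts on the bench, white end roughly towards the robot.
- yellow_tote: Yellow tote, same shape and axes (+x end white, -x end yellow), 0.34 kg, white end roughly to the robot's left (+y). Inside its rim four posts, tops flush with the rim (z 58), at x = +52 and -18, y = +-18 to +-29. A tote set on it white end over white end sinks in (underside at z 31: nested); turned the other way, white end over yellow end, its feet stand on the posts (underside at z 58: stacked), centres in line.
- blue_tote: Blue tote, same shape and axes (+x end white, -x end blue), empty, 0.20 kg, on the bench: a bystander, not to be moved.
- red_white_end (a point): Middle of the top edge of the red tote's white end: 80 mm along +x and 58 mm above the red tote's origin.
Not all that is in view belongs to the job. Leave any green look-alike of the red_tote alone.

How it is judged (in metres and radians):
On the way:
1. the red tote, still held, is lowered to within 10 mm of resting on the yellow tote's posts, white end over yellow end (horizontal distance between red_tote and yellow_tote below 0.015 m and x of red_white_end in the frame of yellow_tote below -0.05 m and z of red_tote in the frame of yellow_tote between 0.05 and 0.068 m and contact force between red_tote and the fingers above 0.5 N), for 0.05 s.
At the end, for the whole second after the job is handed in: Red tote released and still on the yellow one, underside 58 mm (within 6) above the yellow tote's, centres within 15 mm, sides in line within 12 degrees, white end over yellow end, both level within 5 degrees; yellow tote within 40 mm of its start (horizontal distance between red_tote and yellow_tote below 0.015 m and x of red_white_end in the frame of yellow_tote below -0.05 m and angle between the x axis of red_tote and the x axis of yellow_tote, either way round below 0.21 rad and z of red_tote in the frame of yellow_tote between 0.052 and 0.064 m and angle between each of red_tote, yellow_tote's own z axis and vertical below 0.09 rad and contact force between red_tote and yellow_tote above 0.3 N and contact force between red_tote and the fingers below 0.1 N and linear speed of red_tote below 0.02 m/s and distance of yellow_tote from where it was at the start of the episode below 0.04 m); the robot touches nothing.
It fails at once if the blue tote is moved more than 30 mm (distance of blue_tote from where it was at the start of the episode above 0.03 m).
It fails at once if the yellow tote is moved more than 40 mm (distance of yellow_tote from where it was at the start of the episode above 0.04 m).
It fails at once if the red tote is tipped more than 30 degrees (angle between red_tote's own z axis and vertical above 0.52 rad).
It also fails if it takes over 40 s, if anything falls off the work surface, if the arm or the gripper's body presses on something with over 40 N, if the wrist force passes 120 N, or if a joint passes its speed limit or range.

## Working session

There is one attempt and no reset: what is moved stays moved. The work goes in short steps, Python scripts to look and compute and a shell command to move; the robot and the scene stay as the last step left them, time stands still between calls to the robot, and variables do not carry over. Pictures are saved under pics/ and viewed, at most 10 in all, crops included, and the job is handed in when it is done.

```bash
mkdir -p pics; python3 - <<'E'
from plant import sensors,vision
import cv2
for n in("top","side"):
    cv2.imwrite(f"pics/{n}0.png",vision.get_image(n)[...,::-1]); c=vision.get_calibration(n); print(n,c)
s=sensors.state(); print(s)
E
```

```text
top {'K': array([[584.56325232,   0.        , 328.65302229],
       [  0.        , 584.56325232, 247.88145456],
       [  0.        ,   0.        ,   1.        ]]), 'origin': array([ 370.20504063,   -2.86215735, 1087.78249705]), 'orientation': array([[-0.00906151,  0.9856481 , -0.16856963],
       [-0.99995434, -0.00944322, -0.00146289],
       [-0.00303373,  0.16854868,  0.98568866]])}
side {'K': array([[572.2831383 ,   0.        , 327.19067254],
       [  0.        , 572.2831383 , 228.96347937],
       [  0.        ,   0.        ,   1.        ]]), 'origin': array([ 241.04720375, -730.43305243,  544.09507516]), 'orientation': array([[ 0.92273926,  0.19757061, -0.33093522],
       [-0.38538695,  0.46092316, -0.79939148],
       [-0.00540055,  0.86516801,  0.50145303]])}
{'t': 0.1, 'joint_positions': array([-49.83553566,  28.74782578, -24.45445751,  88.88537458,
        12.65185201,  65.21809091, -12.05025801]), 'qd': array([-0.01949488, -0.25765607,  0.02995916, -0.08485433,  0.03497734,
        0.05742994, -0.02634856]), 'joint_efforts': array([-1.16957960e-02, -5.67879832e+01, -5.83861470e+00, -2.79912633e+01,
       -6.90052891e-02,  2.41802121e-02,  5.48703918e-05]), 'tcp_pos': array([275.3415489 , 588.11851766, 225.78979293]), 'orientation': array([[-9.05702931e-01,  4.23912262e-01, -7.71091358e-04],
       [ 4.23912960e-01,  9.05701649e-01, -1.52480208e-03],
       [ 5.19964155e-05, -1.70789333e-03, -9.99998540e-01]]), 'contact_force': array([-0.34265403,  0.37175801,  0.56823442]), 'wrist_torque': array([-0.0041204 ,  0.00761971, -0.01468371]), 'grasp_force': 0.0, 'grip_width': 92.11570555093147}
```

View pics/top0.png

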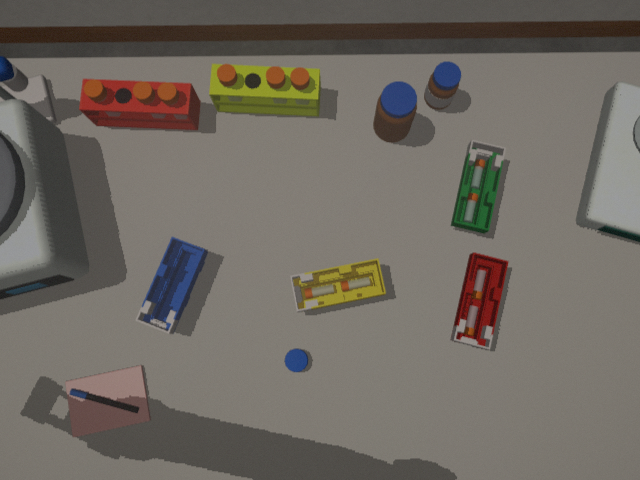

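View pics/side0.png

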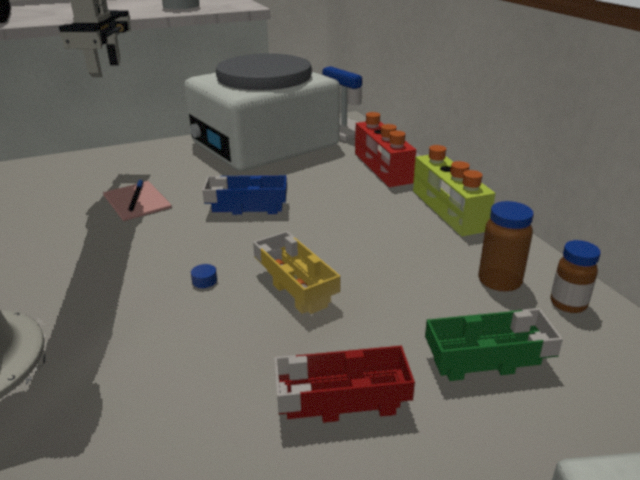

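The top view shows red at about (481,300) with its white end at the bottom, yellow at (338,285) with its white end to the left, and blue at (173,285). I'll enlarge the crops to read the rim corners.

```bash
python3 - <<'E'
import cv2,numpy as np
t=cv2.imread("pics/top0.png")
def crop(x0,y0,w,h,k):
    c=cv2.resize(t[y0:y0+h,x0:x0+w],None,fx=k,fy=k,interpolation=cv2.INTER_CUBIC)
    for i in range(0,w,10): cv2.putText(c,str(x0+i),(i*k,8),0,.3,(255,255,255));cv2.line(c,(i*k+k//2,10),(i*k+k//2,16),(255,255,255))
    for i in range(0,h,10): cv2.putText(c,str(y0+i),(0,i*k+6),0,.3,(255,255,255));cv2.line(c,(20,i*k+k//2),(26,i*k+k//2),(255,255,255))
    return c
cv2.imwrite("pics/c1.png",crop(440,245,80,110,5)); cv2.imwrite("pics/c2.png",crop(285,250,110,70,7))
E
```

```text
(no output)
```

View pics/c1.png

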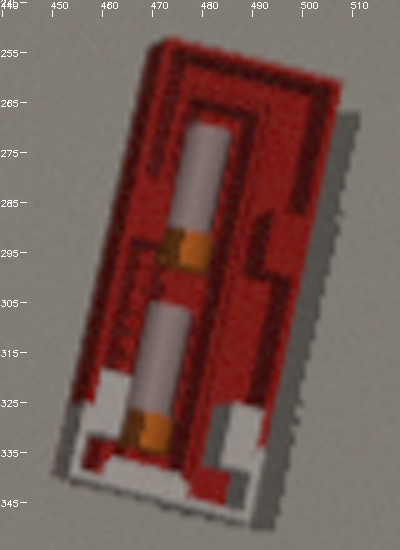

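View pics/c2.png

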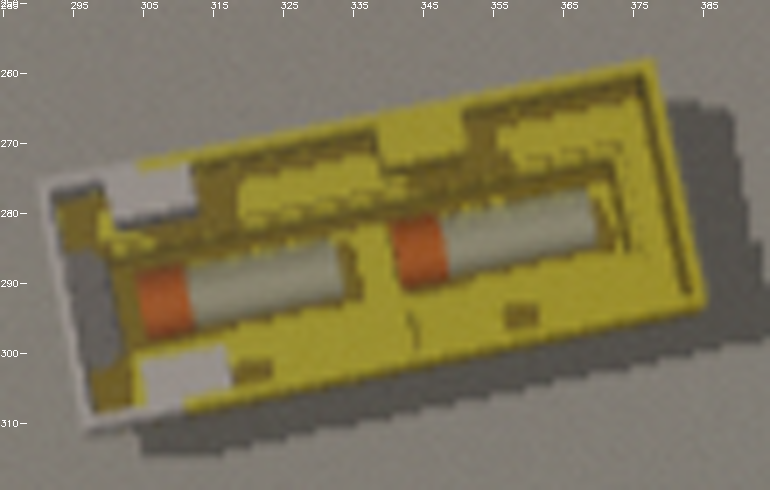

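Red rim corners in the top picture are about (474,253), (508,261), (490,350) and (454,340). Yellow's are about (290.5,275.5), (378.5,258.5), (386,293) and (297,311.5).

```bash
cat > h.py <<'E'
import numpy as np
from plant import sensors,vision
from scipy.optimize import least_squares
def proj(n,P):
    c=vision.get_calibration(n); q=(np.atleast_2d(P)-c["origin"])@c["orientation"]; q=q*[1,-1,-1]
    p=q@c["K"].T; return p[:,:2]/p[:,2:]
def fit(n,px,loc,g,z=0.):  # loc: model points; g: x,y,yaw deg
    loc=np.array(loc,float)
    def pts(v):
        a=np.radians(v[2]);c,s=np.cos(a),np.sin(a)
        return np.c_[loc[:,0]*c-loc[:,1]*s+v[0],loc[:,0]*s+loc[:,1]*c+v[1],loc[:,2]+z]
    r=least_squares(lambda v:(proj(n,pts(v))-px).ravel(),g,x_scale=[10,10,5])
    return r.x,r.fun.reshape(-1,2).round(1)
# order: white +y, white -y, far -y, far +y
C=[[80,32,58],[80,-32,58],[-80,-32,58],[-80,32,58]]
E
python3 - <<'E'
from h import *
# red: white end toward robot => yaw ~180: +y local is world -y = image right
print(fit("top",[[490.4,350],[454.4,340.6],[474.4,253],[508.4,261.4]],C,[100,-260,180]))
# yellow yaw ~90: local +y = world -x = image down
print(fit("top",[[297.1,311.7],[290.4,275.7],[378.6,258.6],[386,293.3]],C,[100,0,90]))
print(fit("top",[[168,331],[139,318],[175,239],[207,250]],C,[100,300,180]))
s=sensors.state();R=s["orientation"];print(np.degrees(np.arctan2(R[1,1],R[0,1])))
E
```

```text
(array([ 449.52886785, -270.13808518,  164.93508742]), array([[ 0.1,  0. ],
       [-0. ,  0. ],
       [-0.6, -0.3],
       [ 0.6,  0.2]]))
(array([480.09296792, -17.45464593, 100.79921751]), array([[-0. , -0.2],
       [-0.1,  0.2],
       [-0. , -0.2],
       [ 0.2,  0.3]]))
(array([484.21781829, 275.72142833, 156.85291639]), array([[ 1.5,  2.1],
       [-2.5,  0.9],
       [ 0.3, -2.9],
       [ 0.7, -0.4]]))
64.91812831977474
```

Both poses fit well. Red is at (449.5,-270) with yaw 165. Yellow is at (480,-17.5) with yaw 100.8. I'll grasp with tool y at -105 (a turn of -170), so the +116 turn for placing stays in range.

```bash
python3 -m inch '[[[2,-3,0,-7,1],[4,-6,0,-14,1],[6,-9.5,0,-21,1],[8.5,-13,0,-28,1],[11,-16.5,0,-35,1],[13,-20,0,-42,1],[15,-23,0,-49,1],[17,-26,0,-56,1]]]' 20
python3 -m inch '[[[1,-3.8,0,-7,1],[2,-7.6,0,-14,1],[3,-11.4,0,-21,1],[4,-15,0,-28,1],[5,-19,0,-35,1],[6,-23,0,-42,1],[6,-26,0,-49,1],[6,-30,0,-56,1]]]'
python3 -c "
from h import *
s=sensors.state();R=s['orientation'];print(s['t'],s['joint_positions'].round(),s['tcp_pos'],np.degrees(np.arctan2(R[1,1],R[0,1])))"
```

```text
t: 0.77
tcp_pos: [446.3, 326.1, 226.5]
orientation: [[-0.148, 0.989, -0.0], [0.989, 0.148, -0.001], [-0.001, -0.0, -1.0]]
contact_force: [0.8, 0.6, 0.3]
grip_width: 91.5
grasp_force: 0.0
t: 1.43
tcp_pos: [505.5, 28.3, 226.5]
orientation: [[0.736, 0.677, -0.0], [0.677, -0.736, 0.001], [0.0, -0.001, -1.0]]
contact_force: [1.1, 0.0, -0.3]
grip_width: 92.2
grasp_force: 0.0
1.4333 [-14.  12.   9. 110.  -2.  58. -51.] [505.49890135  28.25677183 226.50573925] -47.364332084067414
```

```bash
python3 -m inch '[[[0,-3.8,0,-7,1],[0,-7.6,0,-14,1],[-0.5,-11.4,0,-21,1],[-1,-15.2,0,-28,1],[-2,-19,0,-35,1],[-3,-23,0,-42,1],[-4,-26,0,-49,1],[-5,-29,0,-56,1]]]'
python3 -c "
from h import *
import cv2
s=sensors.state();R=s['orientation'];print(s['t'],s['joint_positions'].round(),s['tcp_pos'],np.degrees(np.arctan2(R[1,1],R[0,1])))
a=s['tcp_pos'];print(proj('top',[a,[449.5,-270.1,58]]),proj('side',[a,[449.5,-270.1,58]]))
# predicted side rim corners of red
y=np.radians(164.9);Rz=np.array([[np.cos(y),-np.sin(y),0],[np.sin(y),np.cos(y),0],[0,0,1]])
q=proj('side',np.array(C)@Rz.T+[449.5,-270.1,0]);print(q)
y=np.radians(100.8);Rz=np.array([[np.cos(y),-np.sin(y),0],[np.sin(y),np.cos(y),0],[0,0,1]])
q2=proj('side',np.array(C)@Rz.T+[480.1,-17.5,0])
t=cv2.imread('pics/side0.png')
for k in (q,q2): cv2.polylines(t,[(k*8).round().astype(np.int32)],True,(255,255,255),1,shift=3)
cv2.imwrite('pics/s1.png',cv2.resize(t[220:430,240:430],None,fx=2.8,fy=2.8))
"
```

```text
t: 2.1
tcp_pos: [454.3, -263.2, 226.5]
orientation: [[0.972, -0.233, -0.0], [-0.233, -0.972, -0.0], [-0.0, 0.0, -1.0]]
contact_force: [0.7, 0.3, 0.6]
grip_width: 91.8
grasp_force: 0.0
2.1 [  4.  15.  27. 108.  -8.  59. -69.] [ 454.29360781 -263.21820773  226.54397519] -103.49477795336598
[[506.31420747 288.41519245]
 [481.97336499 300.70032519]] [[344.6707012  245.33025044]
 [341.95870046 369.52097004]]
[[276.10439034 396.5832176 ]
 [273.21783193 357.41667383]
 [401.13518379 345.20291648]
 [414.55199924 382.30362483]]
```

View pics/s1.png

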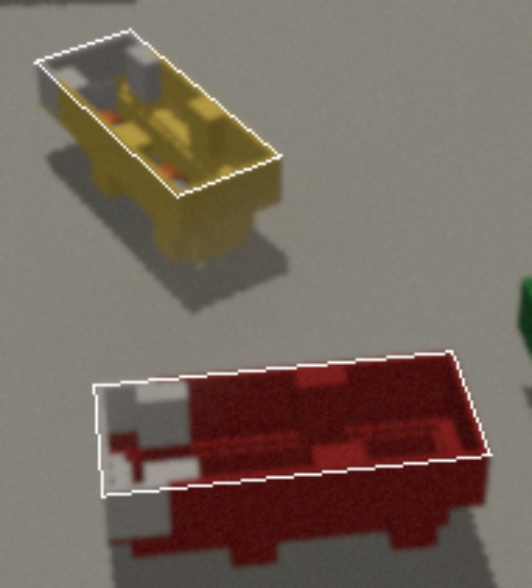

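The predicted outlines lie on both totes in the side view to within about 1 px. I'll descend and grip.

```bash
python3 -m inch '[[[-0.5,-0.7,0,-1.6,1],[-0.5,-0.7,-3.5,-1.6,1],[-0.5,-0.7,-7,-1.6,1],[-0.5,-0.7,-10.5,-1.6,1],[-0.5,-0.7,-14,-1.6,1],[-0.5,-0.7,-17,-1.6,1],[-0.5,-0.7,-19.2,-1.6,1],[-0.5,-0.7,-20,-1.6,1]]]' 20 && python3 -m inch '[[[0,0,0,0,1],[0,0,0,0,0.6],[0,0,0,0,0.4],[0,0,0,0,0.2],[0,0,0,0,0],[0,0,0,0,-0.2],[0,0,0,0,-0.2],[0,0,0,0,-0.2]]]' 25
```

```text
t: 2.77
tcp_pos: [448.1, -266.1, 23.1]
orientation: [[0.968, -0.252, -0.006], [-0.252, -0.968, 0.003], [-0.006, -0.002, -1.0]]
contact_force: [0.3, 0.4, 1.1]
grip_width: 92.2
grasp_force: 0.0
t: 3.43
tcp_pos: [451.4, -268.5, 27.9]
orientation: [[0.967, -0.253, 0.002], [-0.253, -0.967, -0.0], [0.002, -0.0, -1.0]]
contact_force: [-0.6, 1.7, 7.0]
grip_width: 64.0
grasp_force: 25.0
```

Gripped at 64.0 mm and 25 N. I'll lift and check.

```bash
python3 -m inch '[[[0,0,0.5,0,-0.2],[0,0,1.5,0,-0.2],[0,0,3,0,-0.2],[0,0,5,0,-0.2],[0,0,7,0,-0.2],[0,0,9,0,-0.2],[0,0,10.5,0,-0.2],[0,0,11,0,-0.2]]]' && python3 -m inch '[[[0,1,0,3,-0.2],[0,2.5,0,9,-0.2],[0.5,4.5,0,15,-0.2],[1,7,0,21,-0.2],[1.5,9.5,0,27,-0.2],[2,12,0,33,-0.2],[2.5,14,0,38,-0.2],[2.5,15,0,41,-0.2]]]' && python3 -m inch '[[[0,1,0,4,-0.2],[0,2,0,10,-0.2],[0,3.5,0,16,-0.2],[0,5,0,22,-0.2],[0,6.5,0,28,-0.2],[0,8,0,34,-0.2],[0,9,0,39,-0.2],[0,9.5,0,41,-0.2]]]' && python3 -m inch '[[[0,0,0,4,-0.2],[0,0,0,9,-0.2],[0,0,0,15,-0.2],[0,0,0,21,-0.2],[0,0,0,26,-0.2],[0,0,0,30,-0.2],[0,0,0,33,-0.2],[0,0,0,34,-0.2]]]' && python3 -m inch '[[[0,0,0,0,-0.2],[0,0,0,0,-0.2],[0,0,0,0,-0.2],[0,0,0,0,-0.2],[0,0,0,0,-0.2],[0,0,0,0,-0.2],[0,0,0,0,-0.2],[0,0,0,0,-0.2]]]'
python3 - <<'E'
from h import *
import cv2
t=vision.get_image("top")[...,::-1].copy();s_=vision.get_image("side")[...,::-1].copy()
s=sensors.state();R=s['orientation'];yw=np.degrees(np.arctan2(R[1,1],R[0,1]))
p=s['tcp_pos'];print(s['t'],p,yw,s['joint_positions'].round())
# expected red pose if held as grasped: tool yaw -104.6 <-> red yaw 164.9
def box(x,y,z,a):
    a=np.radians(a);Rz=np.array([[np.cos(a),-np.sin(a),0],[np.sin(a),np.cos(a),0],[0,0,1]])
    return np.array(C)@Rz.T+[x,y,z]
o=[]
for n,im in(("top",t),("side",s_)):
    q=box(p[0],p[1],p[2]-27.5,yw-90),box(480.1,-17.5,0,100.8)
    cv2.imwrite(f"pics/{n}2raw.png",im)
    c=proj(n,[[480,-10,70]])[0].astype(int);x0,y0=max(c[0]-75,0),max(c[1]-85,0)
    for k in q: cv2.polylines(im,[(proj(n,k)*8).round().astype(np.int32)],True,(255,255,255),1,shift=3)
    print(n,x0,y0);o.append(cv2.resize(im[y0:y0+160,x0:x0+150],(390,416),interpolation=cv2.INTER_CUBIC))
cv2.imwrite("pics/m2.png",np.hstack(o))
E
```

```text
t: 4.1
tcp_pos: [451.7, -269.1, 139.6]
orientation: [[0.967, -0.254, 0.004], [-0.254, -0.967, -0.002], [0.004, 0.001, -1.0]]
contact_force: [0.9, -0.3, -2.4]
grip_width: 64.0
grasp_force: 25.0
t: 4.77
tcp_pos: [476.0, -114.8, 136.4]
orientation: [[0.893, 0.451, -0.0], [0.451, -0.893, 0.001], [0.0, -0.001, -1.0]]
contact_force: [0.7, 0.3, -2.6]
grip_width: 64.0
grasp_force: 25.0
t: 5.43
tcp_pos: [474.8, -21.6, 136.3]
orientation: [[0.38, 0.925, -0.001], [0.925, -0.38, 0.001], [0.0, -0.001, -1.0]]
contact_force: [0.2, -0.0, -2.0]
grip_width: 64.1
grasp_force: 25.0
t: 6.1
tcp_pos: [475.0, -24.0, 136.4]
orientation: [[-0.196, 0.981, -0.001], [0.981, 0.196, -0.0], [-0.0, -0.001, -1.0]]
contact_force: [0.7, -0.6, -3.3]
grip_width: 63.8
grasp_force: 25.0
t: 6.77
tcp_pos: [475.6, -23.2, 136.8]
orientation: [[-0.196, 0.981, 0.0], [0.981, 0.196, 0.0], [0.0, 0.0, -1.0]]
contact_force: [-0.4, 0.1, -2.5]
grip_width: 63.8
grasp_force: 25.0
6.8667 [475.53409856 -23.27107891 136.74364639] 11.31369314106581 [  1.  16.  -2. 119.   1.  45.  10.]
top 258 199
side 217 163
```

View pics/m2.png

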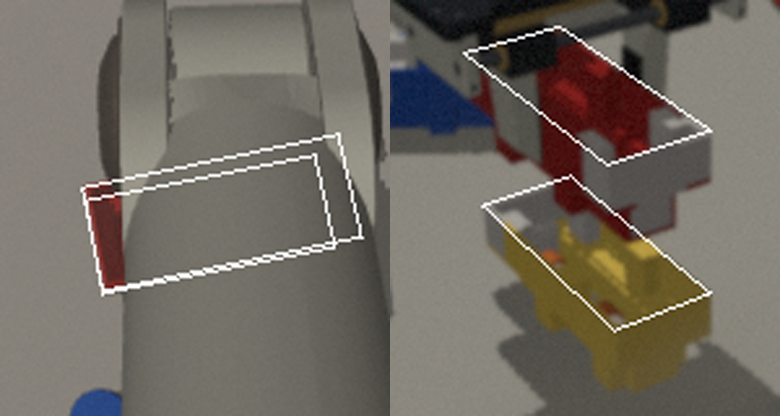

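The held red tote matches the prediction: level, with its white end over yellow's yellow end. It needs a correction of about +0.43, +0.74 cm and -0.5 deg, then I'll lower it to just above the posts.

```bash
python3 -m inch '[[[0.2,0.3,0,-0.5,-0.2],[0.43,0.74,0,-0.5,-0.2],[0.43,0.74,-1,-0.5,-0.2],[0.43,0.74,-2,-0.5,-0.2],[0.43,0.74,-3,-0.5,-0.2],[0.43,0.74,-3.8,-0.5,-0.2],[0.43,0.74,-4.3,-0.5,-0.2],[0.43,0.74,-4.3,-0.5,-0.2]]]' && python3 -m inch '[[[0,0,0,0,-0.2],[0,0,0,0,-0.2],[0,0,0,0,-0.2],[0,0,0,0,-0.2],[0,0,0,0,-0.2],[0,0,0,0,-0.2],[0,0,0,0,-0.2],[0,0,0,0,-0.2]]]'
python3 - <<'E'
from h import *
import cv2
im=vision.get_image("side")[...,::-1].copy()
s=sensors.state();R=s['orientation'];yw=np.degrees(np.arctan2(R[1,1],R[0,1]));p=s['tcp_pos'];print(p,yw)
a=np.radians(yw-90);Rz=np.array([[np.cos(a),-np.sin(a),0],[np.sin(a),np.cos(a),0],[0,0,1]])
q=(np.array(C)+[1.6,0,0])@Rz.T+[p[0],p[1],p[2]-27.7]
cv2.polylines(im,[(proj("side",q)*8).round().astype(np.int32)],True,(255,255,255),1,shift=3)
cv2.imwrite("pics/s3.png",cv2.resize(im[165:325,217:367],None,fx=3.7,fy=3.7,interpolation=cv2.INTER_CUBIC))
E
```

```text
t: 7.53
tcp_pos: [478.4, -16.0, 91.9]
orientation: [[-0.188, 0.982, -0.003], [0.982, 0.188, -0.0], [0.001, -0.003, -1.0]]
contact_force: [-0.4, -0.1, -2.6]
grip_width: 64.0
grasp_force: 25.0
t: 8.2
tcp_pos: [479.9, -15.9, 93.9]
orientation: [[-0.188, 0.982, 0.0], [0.982, 0.188, 0.0], [-0.0, 0.0, -1.0]]
contact_force: [0.1, 0.2, -2.1]
grip_width: 63.6
grasp_force: 25.0
[479.88984376 -15.88120683  93.81643872] 10.814272574493238
```

View pics/s3.png

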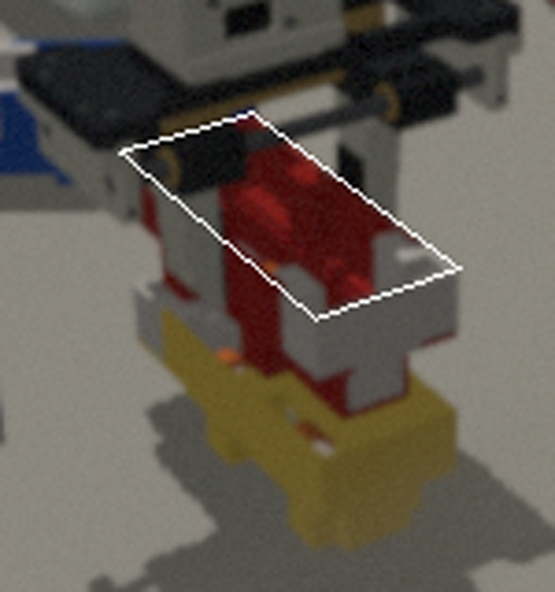

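The overlay matches and red sits square above yellow, about 8 mm up. I'll lower it slowly until contact.

```bash
python3 -m inch '[[[0,0,-0.1,0,-0.2],[0,0,-0.2,0,-0.2],[0,0,-0.3,0,-0.2],[0,0,-0.4,0,-0.2],[0,0,-0.5,0,-0.2],[0,0,-0.6,0,-0.2],[0,0,-0.65,0,-0.2],[0,0,-0.65,0,-0.2]]]' && python3 -m inch '[[[0,0,-0.05,0,-0.2],[0,0,-0.1,0,-0.2],[0,0,-0.15,0,-0.2],[0,0,-0.2,0,-0.2],[0,0,-0.2,0,-0.2],[0,0,-0.2,0,-0.2],[0,0,-0.2,0,-0.2],[0,0,-0.2,0,-0.2]]]'
```

```text
t: 8.92
tcp_pos: [479.7, -15.9, 87.0]
orientation: [[-0.188, 0.982, -0.0], [0.982, 0.188, 0.0], [0.0, -0.0, -1.0]]
contact_force: [-0.4, -0.0, -2.3]
grip_width: 63.6
grasp_force: 25.0
t: 9.58
tcp_pos: [479.9, -15.9, 85.9]
orientation: [[-0.188, 0.982, 0.0], [0.982, 0.188, -0.0], [-0.0, 0.0, -1.0]]
contact_force: [-2.6, -0.1, 5.0]
grip_width: 63.7
grasp_force: 25.0
```

Contact came at TCP z = 85.9, the stacked height, with force going from -2.3 to +5 N. I'll release and retreat straight up.

```bash
python3 -m inch '[[[0,0,0,0,-0.2],[0,0,0,0,0.1],[0,0,0,0,0.3],[0,0,0,0,0.45],[0,0,0,0,0.6],[0,0,0,0,0.8],[0,0,0,0,1],[0,0,0,0,1]]]' 5 && python3 -m inch '[[[0,0,0,0,1],[0,0,0,0,1],[0,0,0.5,0,1],[0,0,2,0,1],[0,0,5,0,1],[0,0,8,0,1],[0,0,11.5,0,1],[0,0,15,0,1]]]' && python3 -m inch '[[[-0.5,2,1,0,1],[-1,5,1,0,1],[-2,8.5,1,0,1],[-2,12,1,0,1],[-2,15,1,0,1],[-2,18,1,0,1],[-2,20,1,0,1],[-2,20,1,0,1]]]'
python3 - <<'E'
from h import *
import cv2
o=[]
for n in("top","side"):
    im=vision.get_image(n)[...,::-1].copy()
    for x,y,z,a in((480.1,-17.5,58,280.8),(480.1,-17.5,0,100.8)):
        a=np.radians(a);Rz=np.array([[np.cos(a),-np.sin(a),0],[np.sin(a),np.cos(a),0],[0,0,1]])
        cv2.polylines(im,[(proj(n,np.array(C)@Rz.T+[x,y,z])*8).round().astype(np.int32)],True,(255,255,255),1,shift=3)
    c=proj(n,[[480,-10,70]])[0].astype(int);o.append(cv2.resize(im[c[1]-80:c[1]+80,c[0]-75:c[0]+75],(390,416),interpolation=cv2.INTER_CUBIC))
cv2.imwrite("pics/m4.png",np.hstack(o))
E
```

```text
t: 10.25
tcp_pos: [479.9, -15.8, 85.2]
orientation: [[-0.188, 0.982, 0.0], [0.982, 0.188, 0.0], [0.0, 0.0, -1.0]]
contact_force: [-0.2, 0.5, -0.2]
grip_width: 88.1
grasp_force: 0.0
t: 10.92
tcp_pos: [479.2, -15.9, 236.9]
orientation: [[-0.188, 0.982, -0.001], [0.982, 0.188, 0.0], [0.0, -0.001, -1.0]]
contact_force: [0.8, -0.3, -0.3]
grip_width: 92.1
grasp_force: 0.0
t: 11.58
tcp_pos: [459.0, 189.6, 245.8]
orientation: [[-0.195, 0.981, 0.001], [0.981, 0.195, 0.003], [0.003, 0.001, -1.0]]
contact_force: [1.4, 0.2, 0.5]
grip_width: 91.6
grasp_force: 0.0
```

View pics/m4.png

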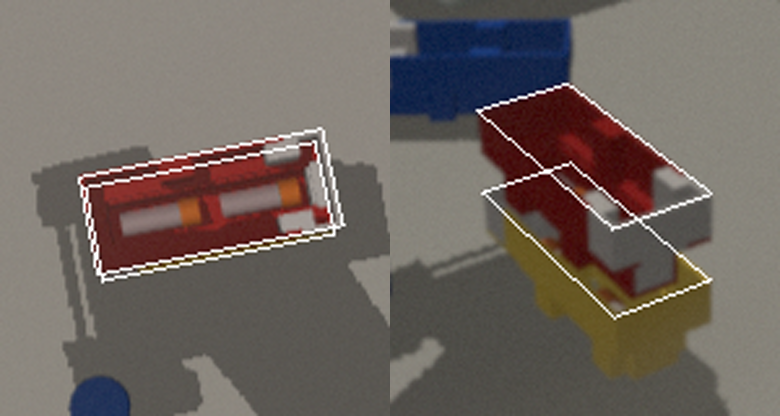

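Red stands level at the stacked height, with its rim on the predicted outline in both views and its white end over the yellow end. Yellow hasn't moved.

```bash
python3 -c "
from plant import ticket;print(ticket.close_job())"
```

```text
the job is handed in; nothing more can be done
None
```

The red tote is stacked squarely on the yellow one, white end over yellow end and released, and the job is handed in at about 12 s; no verdict was returned, but the last pictures showed it level at stacked height with yellow unmoved.

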